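# Switch on the covered isolator toggle

### The job

On the low white power console, slide aside the clear splash cover that lies over the large toggle switch, so that it runs past its neighbour on the double track, and flip that large toggle over, away from the robot, until it snaps on. Then slide the same cover fully shut again. Leave the small toggles, the other cover, the beakers and the jar as they are.

Things in the scene. Friction and masses are not known exactly. Their poses are not given: they have to be found in the camera images.
- console: Low white bench power console, 246 mm deep (x), 400 mm wide (y), fixed; its body reaches 92 mm up, four slim aluminium track posts at the corners 112 mm. Origin on the bench surface under the middle; x points away from the robot (turned by up to 0.25 rad), y to the left, z up. Two clear covers, left and right, each 180 mm wide, together roof its well (x from -124 to +102 mm).
- well (a point): Centre of the floor of the console's open-topped well, 36 mm above the bench. The well spans console x from -95 to +87 mm and y from -174 to +174 mm, with no partition. The large toggle's plate lies in its left half (about y = +87 mm) or right half (about y = -87 mm), each plate shifted up to 10 mm; plate tops are 44 mm above the bench.
- aux_plate (a point): Top centre of the dark plate (100 by 120 mm) in the other half of the well, with only two small toggles and three grey fuse caps on it. Nothing to do there.
- cover_left (a joint): Travel of the left cover (5 mm clear sheet, on the lower track, z = 94 to 100 mm): 0 = shut, grows as it slides to the right (console -y) under its neighbour, 0.165 m = fully open. May start up to 15 mm ajar. Slides with about 2.5 N of friction and stays where it is left; it meets a hard stop at each end.
- cover_right (a joint): Travel of the right cover (on the upper track, z = 101 to 107 mm): 0 = shut, grows as it slides to the left (console +y) over its neighbour, 0.165 m = fully open. Otherwise as the left one.
- cover_left_fin (a point): Middle of the left cover's pull: an upright aluminium fin in front of the console's front face, 12 mm thick (console y), 36 mm long (console x), 46 mm high (82 to 128 mm above the bench). It moves with the cover: console x = -143 mm, console y = +160 mm when shut, -5 mm when fully open. Free air on both sides of it, so it can be pushed either way or pinched.
- cover_right_fin (a point): Middle of the right cover's pull, an equal fin: console x = -143 mm, console y = -160 mm when shut, +5 mm when fully open.
- toggle (a joint): Angle of the large toggle lever: 0 = off, leaning toward the robot (console -x); 0.9 rad = on, leaning away (console +x). It snaps over its centre at 0.45 rad and is thrown to whichever stop is nearer; about 4 N at the tip starts it.
- toggle_tip (a point): Centre of the ball end (14 mm across) of the large steel toggle lever; the lever is 36 mm from pivot to here, rod 9.6 mm thick. Off it stands 16 mm on the robot's side of the pivot, on 16 mm on the far side, at 80 mm above the bench; upright 84 mm. It swings in the console's x-z plane.
- toggle_pivot (a point): Pivot of the large toggle lever, 48 mm above the bench, fixed.
- small_a_tip (a point): End of a small steel toggle (15 mm long, 62 mm above the bench) on the same plate, 46 mm to the left (console +y) of the large one. Leave it.
- small_a (a joint): Its angle: 0 as it starts, 0.9 rad when flipped away from the robot.
- small_b (a joint): Angle of a small toggle on the other plate; 0 as it starts. Leave it.
- small_c (a joint): Angle of the second small toggle on the other plate; 0 as it starts. Leave it.
- beaker_a: Loose glass beaker, 56 mm across, 70 mm high, standing on the bench just beyond the console's left end; origin at the centre of its underside.
- beaker_b: Equal loose glass beaker just beyond the console's right end.
- jar: Loose little jar, 32 mm across and 40 mm high, standing on the ledge (z = 92 mm) along the console's back edge; origin at the centre of its underside.
There are look-alikes about, which are no part of the job. Leave any black or yellow look-alike of the jar alone.

How it is judged:
On the way, in this order (a step that is already met when the one before it is completed fails the run):
1. the cover over the large toggle is slid open past its neighbour (more than 90 mm) (((y of toggle_pivot in the frame of console above 0 m and value of joint cover_left above 0.09 m) or (y of toggle_pivot in the frame of console below 0 m and value of joint cover_right above 0.09 m))), for 0.1 s.
2. the large toggle is snapped over to on while that cover is open (value of joint toggle above 0.8 rad and ((y of toggle_pivot in the frame of console above 0 m and value of joint cover_left above 0.09 m) or (y of toggle_pivot in the frame of console below 0 m and value of joint cover_right above 0.09 m))), for 0.2 s.
3. the same cover is slid fully shut again (value of joint toggle above 0.8 rad and ((y of toggle_pivot in the frame of console above 0 m and value of joint cover_left below 0.008 m) or (y of toggle_pivot in the frame of console below 0 m and value of joint cover_right below 0.008 m))), for 0.2 s.
At the end, for the whole second after the job is handed in: The large toggle rests in its on position (over 0.8 of 0.9 rad), the cover over it is shut to within 8 mm and at rest, the small toggles are as they were, and beakers and jar stand upright (all of step 3 and value of joint each of small_a, small_b, small_c below 0.2 rad and velocity of joint each of cover_left, cover_right below 0.01 m/s and angle between each of beaker_a, beaker_b, jar's own z axis and vertical below 0.1 rad); the robot touches nothing.
It fails at once if a small toggle is flipped (value of joint any of small_a, small_b, small_c above 0.45 rad).
It fails at once if the other cover is moved by more than 30 mm ((y of toggle_pivot in the frame of console above 0 m and distance of cover_right_fin from where it was at the start of the episode above 0.03 m) or (y of toggle_pivot in the frame of console below 0 m and distance of cover_left_fin from where it was at the start of the episode above 0.03 m)).
It fails at once if a beaker or the jar is pushed by more than 30 mm or tipped (distance of any of beaker_a, beaker_b, jar from where it was at the start of the episode above 0.03 m or angle between any of beaker_a, beaker_b, jar's own z axis and vertical above 0.5 rad).
It also fails if it takes over 45 s, if anything falls off the work surface, if the arm or the gripper's body presses on something with over 40 N, if the wrist force passes 120 N, or if a joint passes its speed limit or range.

### The arm

A 7-joint arm with a two-finger parallel gripper is mounted at the origin on the work surface. World frame = base frame: x ahead of the robot, y to its left, z up, the work surface at z = 0. Lengths are in m, angles in rad, forces in N, time in s.
With the tool pointing down it reaches from about 0.4 to 0.85 m from the base axis. Payload 10.4 kg.
Tool frame: the origin (TCP) lies midway between the tips of the shut fingers; the grasp point (between the pads) lies 19 mm behind it; z points along the fingers, y is the direction in which the jaws open and shut (so a half turn about z gives the same grasp; the last joint's range is limited). The gripper opens to 87 mm and grips with 3 to 60 N. Pads are 19 mm wide; open, the fingers measure 117 mm over their backs; the gripper's body (75 mm by 190 mm) begins 51 mm behind the grasp point.
Start: joints at [-0.023, 0.332, -0.065, 1.46, 0.022, 1.35, -0.088], TCP at [0.625, 0, 0.223] pointing down, gripper open.
Joint ranges: [-2.6, 2.6], [-0.5, 2.12], [-1.47, 1.34], [0.16, 2.42], [-1.27, 4.41], [0.06, 2.06], [-2.6, 2.6]. Speed limits (rad/s): [2.22, 2.22, 2.79, 2.79, 3.14, 3.14, 3.14].

### API

Orientations are given as a unit quaternion [x, y, z, w].
In Python, from bench import r gives the robot as it stands.
- The arm moves only by the tool step_arm, never from a script. Its argument "increments" is a list of rows, each a list of 2 entries, a list of its own where there are three numbers: the shift along the tool's x, y, z in m, then the turn, a rotation vector about the tool's x, y, z in rad. A call has 1 to 5 rows; each row is the pose to reach, as a shift and turn from the pose measured when the call began, along the tool's axes at that moment; what a row does not reach only later rows make up. A row lasts 1/10 s, in which the tool goes at most 50 mm and 8.59 degrees, less where a joint would pass 70% of its speed; a pose out of reach is approached as far as the arm can. A call with a gripper value outside its range is refused whole. "hand" is the closure, from -1 (fully open) to 1 (shut), so that 0 is half open, set as the call begins (left out, the last holds). The fingers move at their own pace and stop on an object; "grip_force" is the grip in N (left out, the last holds). Time passes only in rows, so rows that repeat a pose let the fingers close. It gives the time, the measured TCP pose, the force and the opening at its end, in the units of the state.
- r.read_state(): the state, without advancing time (a new reading comes with each control period).
- r.camera(name): name is "scene" or "side" or "wrist"; returns a dict with "pixels" (400x640x3 uint8, blue, green, red), "camera_matrix" (3x3 intrinsics, pixels), "extrinsics" (4x4, takes a point from camera to world coordinates). Camera axes: x right, y up, looking along -z (the intrinsics and any distortion apply to the point x, -y, -z); pixel columns grow to the right and rows downward; lengths in m; the calibration is good to about 2 mm. A picture is of the moment at which its call begins. There is no depth.
- r.close_job(): hands the job in, once; it reports no verdict.
The state is a dict: "time": time; "joint_positions": joint angles; "joint_vel": joint speeds; "joint_torque": joint torques, N m; "ee_pos": TCP position; "eef_rot": TCP orientation; "ft_force": force on the tool from outside, world axes, zero at the start; "torque": the same for the moment, N m; "width": finger opening in m.
Only numpy, scipy, OpenCV 4.12 (cv2) and the standard library are available. Lean on these libraries where they do the work, as an engineer would, in place of code of your own. Each camera call takes 0.05 s, during which the arm holds its last target.

## Working session

There is one attempt and no reset: what is moved stays moved. The work goes in short steps, Python scripts to look and compute and a tool call to move; the robot and the scene stay as the last step left them, time stands still between calls to the robot, and variables do not carry over. Pictures are saved under pics/ and viewed, and the job is handed in when it is done.

Besides the shell and the picture viewer there is one more tool, called after "Emit:" as name(argument=value, ...), one argument or row to a line, values as JSON. step_arm: Moves the arm, as the interface text tells. Its arguments: {"type":"object","properties":{"increments":{"type":"array"},"hand":{"type":"number"},"grip_force":{"type":"number"}},"required":["increments"]}

```bash
ls; mkdir -p pics; python3 - <<'E'
from bench import r
import cv2,numpy as np
s=r.read_state()
for k in s: print(k,np.round(s[k],4))
for n in ["scene","side","wrist"]:
    c=r.camera(n); cv2.imwrite(f"pics/{n}0.png",c["pixels"]); print(n,np.round(c["camera_matrix"],1).tolist(),np.round(c["extrinsics"],4).tolist(),[k for k in c])
E
```

```text
pics
time 0.0
joint_positions [-0.0226  0.3329 -0.0647  1.4609  0.0216  1.3499 -0.0885]
joint_vel [ 0.0013  0.0002 -0.0025 -0.0001 -0.0018  0.      0.    ]
joint_torque [-1.00000e-04 -6.23246e+01  2.44000e-02 -3.89891e+01 -6.14000e-02
  3.98000e-02  2.00000e-04]
ee_pos [ 0.6246 -0.      0.2217]
eef_rot [ 7.071e-01  7.071e-01 -5.000e-04 -5.000e-04]
ft_force [-0.544  -0.5339 -0.0556]
torque [-0.0162 -0.0321  0.0157]
width 0.0873
scene [[509.9, 0.0, 324.1], [0.0, 509.9, 200.1], [0.0, 0.0, 1.0]] [[-0.5265, -0.5978, 0.6045, 1.2842], [0.8502, -0.3656, 0.3789, 0.4237], [-0.0055, 0.7135, 0.7007, 0.8981], [0.0, 0.0, 0.0, 1.0]] ['pixels', 'camera_matrix', 'extrinsics']
side [[437.7, 0.0, 313.8], [0.0, 437.7, 202.4], [0.0, 0.0, 1.0]] [[-0.7883, 0.3793, -0.4845, 0.1641], [-0.6149, -0.5123, 0.5995, 0.6157], [-0.0208, 0.7705, 0.6371, 0.7305], [0.0, 0.0, 0.0, 1.0]] ['pixels', 'camera_matrix', 'extrinsics']
wrist [[302.3, 0.0, 315.7], [0.0, 302.3, 199.7], [0.0, 0.0, 1.0]] [[1.0, -0.0006, 0.001, 0.6249], [0.0002, 0.9566, 0.2915, 0.0815], [-0.0012, -0.2915, 0.9566, 0.3839], [0.0, 0.0, 0.0, 1.0]] ['pixels', 'camera_matrix', 'extrinsics']
```

View pics/scene0.png

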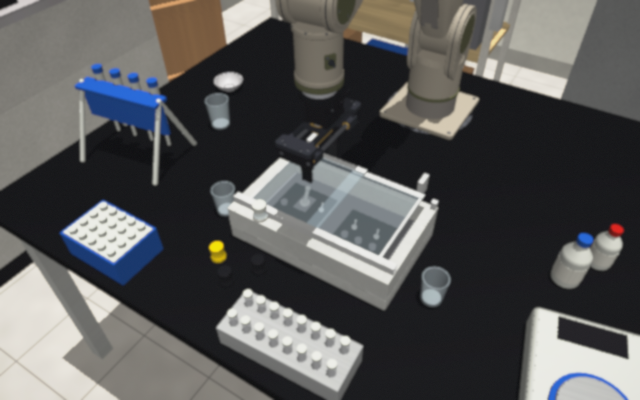

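View pics/side0.png

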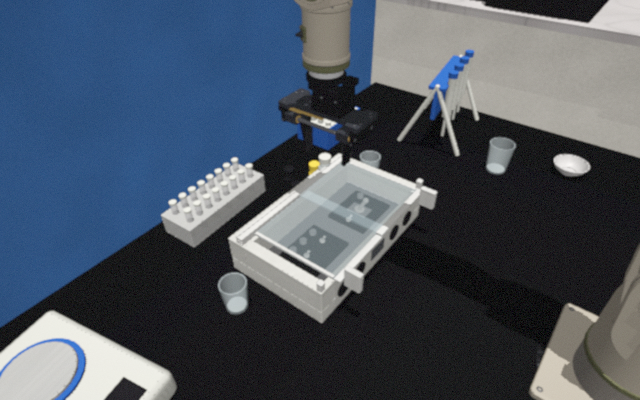

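View pics/wrist0.png

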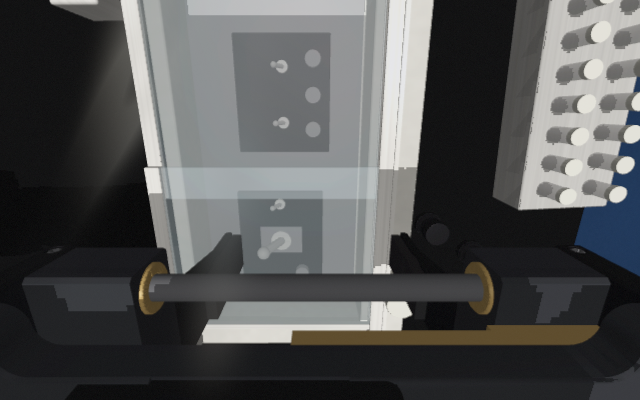

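The large toggle (wrist about (280,240)) is in the right half, so the right cover (upper track) is the one to slide. Its fin is at about (427,193) in the side view. Next I'll zoom in for measurement.

```bash
python3 - <<'E'
import cv2
a=cv2.imread("pics/side0.png")[150:325,220:450]; cv2.imwrite("pics/sideZ.png",cv2.resize(a,None,fx=3.4,fy=3.4,interpolation=cv2.INTER_CUBIC))
a=cv2.imread("pics/scene0.png")[130:310,215:455]; cv2.imwrite("pics/sceneZ.png",cv2.resize(a,None,fx=3.3,fy=3.3,interpolation=cv2.INTER_CUBIC))
E
```

```text
(no output)
```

View pics/sideZ.png

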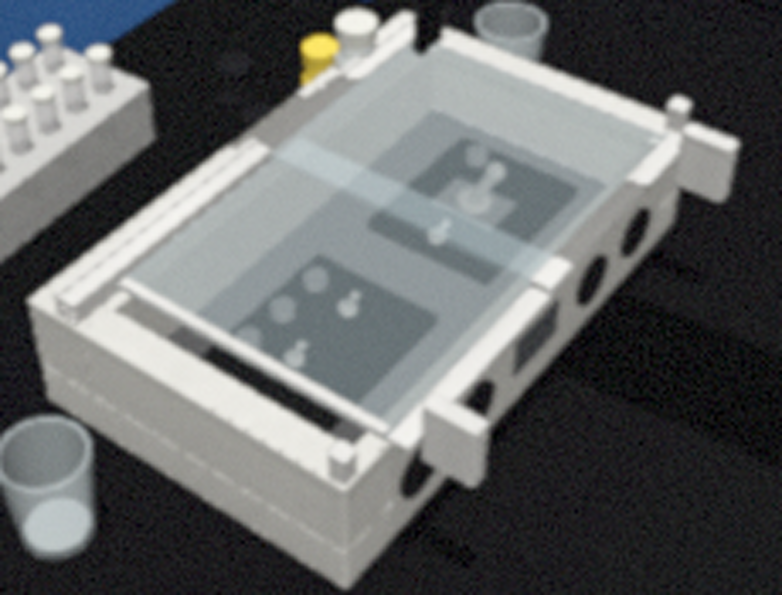

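View pics/sceneZ.png

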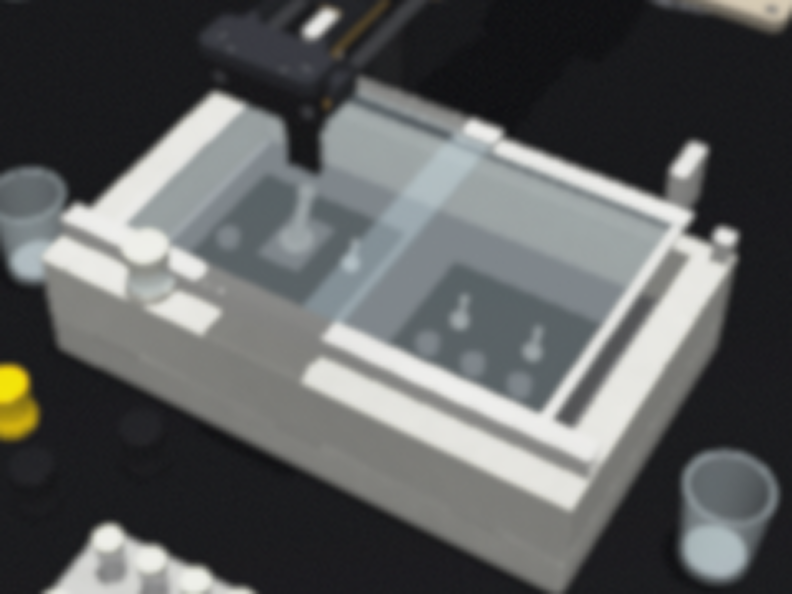

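```bash
cat > h.py <<'E'
import numpy as np
from bench import r
def ray(c,u,v):
    K=np.array(c["camera_matrix"]);E=np.array(c["extrinsics"])
    d=np.array([(u-K[0,2])/K[0,0],-(v-K[1,2])/K[1,1],-1.]); return E[:3,3],E[:3,:3]@d
def onz(c,u,v,z):
    o,d=ray(c,u,v); return o+d*(z-o[2])/d[2]
def proj(c,p):
    K=np.array(c["camera_matrix"]);E=np.array(c["extrinsics"])
    q=E[:3,:3].T@(np.array(p)-E[:3,3]); return K[0,2]+K[0,0]*q[0]/-q[2],K[1,2]-K[1,1]*q[1]/-q[2]
E
python3 - <<'E'
from h import *
S=r.camera("side");C=r.camera("scene")
s=lambda a,b,z:onz(S,a/3.4+220,b/3.4+150,z).round(4)
c=lambda a,b,z:onz(C,a/3.3+215,b/3.3+130,z).round(4)
print("LF side",s(346,487,.092),"scene",c(735,258,.092))
print("LB side",s(32,300,.092),"scene",c(575,508,.092))
print("RB scene",c(45,258,.092))
LB=c(575,508,.092);RB=c(45,258,.092)
print("len",np.linalg.norm(LB-RB))
print("posts side LF",s(343,447,.112),"RF",s(680,102,.112),"LFscene",c(726,235,.112))
print("right fin top", s(683,127,.128),s(738,145,.128))
print("left fin top", s(425,402,.128),s(487,432,.128),'scene',c(703,150,.128),c(683,172,.128))
print("toggle base side",s(475,200,.046),"tip side",s(495,172,.08),"scene base",c(297,235,.046),"tip",c(307,190,.08))
E
```

```text
LF side [0.4775 0.2118 0.092 ] scene [0.479 0.216 0.092]
LB side [0.7193 0.2131 0.092 ] scene [0.7195 0.2167 0.092 ]
RB scene [ 0.7212 -0.18    0.092 ]
len 0.3967036425343231
posts side LF [0.4852 0.2041 0.112 ] RF [ 0.4849 -0.1795  0.112 ] LFscene [0.4821 0.2077 0.112 ]
right fin top [ 0.4622 -0.1354  0.128 ] [ 0.4249 -0.1392  0.128 ]
left fin top [0.4605 0.1635 0.128 ] [0.4226 0.1612 0.128 ] scene [0.4293 0.1659 0.128 ] [0.457  0.1634 0.128 ]
toggle base side [ 0.5809 -0.0749  0.046 ] tip side [ 0.5655 -0.0736  0.08  ] scene base [ 0.5759 -0.074   0.046 ] tip [ 0.5623 -0.0732  0.08  ]
```

Console yaw is about 0. The right fin centre is near (0.443,-0.143), and the toggle tip (off) is near (0.564,-0.073). I'll close the fingers and move to the outer (-y) side of the right fin.

Emit:
step_arm(
  increments=[
    [[-0.035, -0.035, 0], [0, 0, 0]],
    [[-0.07, -0.07, 0], [0, 0, 0]],
    [[-0.105, -0.105, 0], [0, 0, 0]],
    [[-0.14, -0.14, 0], [0, 0, 0]],
    [[-0.175, -0.175, 0], [0, 0, 0]],
  ],
  hand=1,
  grip_force=15,
)

```text
time: 0.75
ee_pos: [0.4482, -0.1762, 0.2223]
eef_rot: [0.707, 0.707, -0.0, -0.0]
ft_force: [0.5, -1.6, -0.1]
width: 0.055
```

Emit:
step_arm(
  increments=[
    [[-0.01, -0.008, 0], [0, 0, 0]],
    [[-0.02, -0.008, 0.02], [0, 0, 0]],
    [[-0.02, -0.008, 0.04], [0, 0, 0]],
    [[-0.02, -0.008, 0.04], [0, 0, 0]],
  ],
)

```text
time: 1.15
ee_pos: [0.4389, -0.1956, 0.1802]
eef_rot: [0.707, 0.707, -0.001, -0.002]
ft_force: [0.2, 0.2, -0.2]
width: 0.0231
```

```bash
python3 - <<'E'
from h import *
import cv2
s=r.read_state();print(s["time"],np.round(s["ee_pos"],4),np.round(s["eef_rot"],4),s["ft_force"],s["width"])
S=r.camera("side")["pixels"][100:300,300:530];cv2.imwrite("pics/s1.png",cv2.resize(S,None,fx=3,fy=3,interpolation=cv2.INTER_CUBIC))
S=r.camera("scene")["pixels"][100:300,200:460];cv2.imwrite("pics/c1.png",cv2.resize(S,None,fx=3,fy=3,interpolation=cv2.INTER_CUBIC))
cv2.imwrite("pics/w1.png",r.camera("wrist")["pixels"])
E
```

```text
1.15 [ 0.4389 -0.1956  0.1802] [ 0.7072  0.707  -0.0009 -0.0019] [ 0.21612691  0.21047359 -0.18779018] 0.023077330496472124
```

View pics/s1.png

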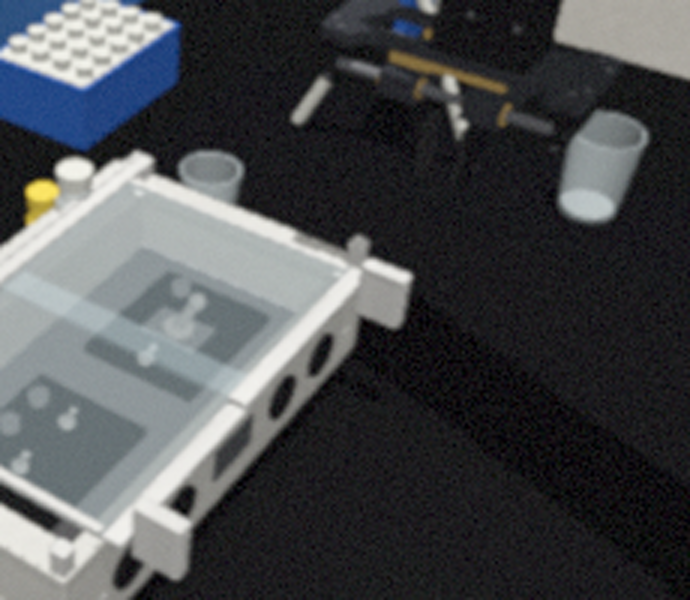

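View pics/c1.png

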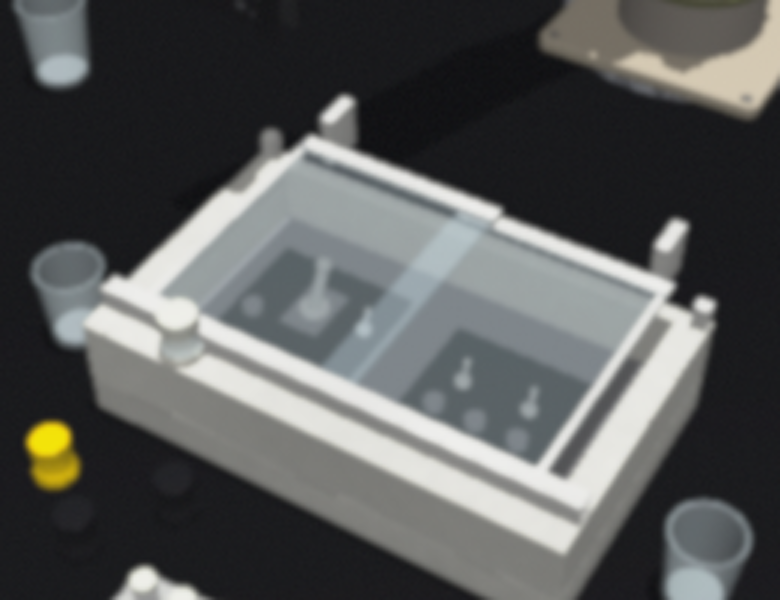

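View pics/w1.png

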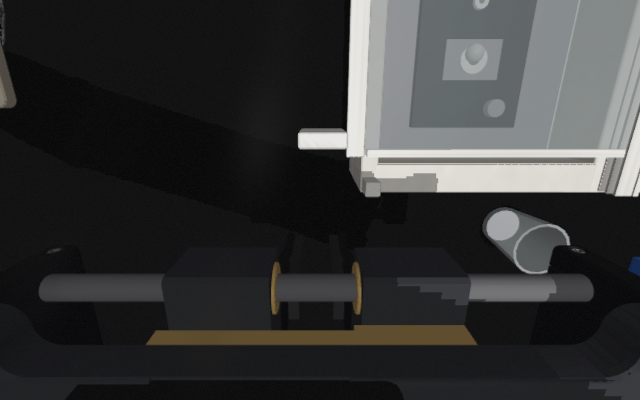

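The wrist view shows the right fin clearly at u 298–347, v 129–140 (top face). The toggle ball is at (475,53), and the beaker and post are clear of the fingers.

```bash
python3 - <<'E'
from h import *
W=r.camera("wrist");C=r.camera("scene");S=r.camera("side")
for u,v in [(298,130),(347,130),(298,150),(347,150)]: print(u,v,onz(W,u,v,.128).round(4))
print("tip w",onz(W,476,54,.08).round(4),"base",onz(W,472,62,.046).round(4))
print("tip c",onz(C,200+323/3,100+264/3,.08).round(4),"tip s",onz(S,300+197/3,100+300/3,.08).round(4))
print("fin c",onz(C,200+346/3,100+98/3,.128).round(4),onz(C,200+324/3,100+122/3,.128).round(4))
E
```

```text
298 130 [ 0.4284 -0.1294  0.128 ]
347 130 [ 0.4628 -0.1294  0.128 ]
298 150 [ 0.4281 -0.1434  0.128 ]
347 150 [ 0.4632 -0.1434  0.128 ]
tip w [ 0.569  -0.0733  0.08  ] base [ 0.5828 -0.0746  0.046 ]
tip c [ 0.564  -0.0731  0.08  ] tip s [ 0.5666 -0.0755  0.08  ]
fin c [ 0.4273 -0.1378  0.128 ] [ 0.4638 -0.1358  0.128 ]
```

Emit:
step_arm(
  increments=[
    [[0, 0.005, 0.025], [0, 0, 0]],
    [[0, 0.005, 0.05], [0, 0, 0]],
    [[0, 0.005, 0.075], [0, 0, 0]],
    [[0, 0.005, 0.085], [0, 0, 0]],
    [[0, 0.005, 0.085], [0, 0, 0]],
  ],
)

```text
time: 1.95
ee_pos: [0.4455, -0.1958, 0.0977]
eef_rot: [0.707, 0.707, -0.0, -0.0]
ft_force: [1.3, 0.2, 1.6]
width: 0.0005
```

Emit:
step_arm(
  increments=[
    [[0.02, 0, 0], [0, 0, 0]],
    [[0.035, 0, 0], [0, 0, 0]],
    [[0.045, 0, 0], [0, 0, 0]],
    [[0.055, 0, 0], [0, 0, 0]],
    [[0.065, 0, 0], [0, 0, 0]],
  ],
)

```text
time: 2.45
ee_pos: [0.4462, -0.131, 0.0987]
eef_rot: [0.707, 0.707, 0.0, 0.001]
ft_force: [0.6, -3.1, 1.5]
width: -0.0002
```

The contact force is about 3 N, as expected for the cover's friction. I'll keep pushing.

Emit:
step_arm(
  increments=[
    [[0.012, 0, 0], [0, 0, 0]],
    [[0.024, 0, 0], [0, 0, 0]],
    [[0.036, 0, 0], [0, 0, 0]],
    [[0.048, 0, 0], [0, 0, 0]],
    [[0.06, 0, 0], [0, 0, 0]],
  ],
)

```text
time: 2.95
ee_pos: [0.4461, -0.07, 0.0987]
eef_rot: [0.707, 0.707, 0.0, 0.001]
ft_force: [-0.1, -2.7, 2.6]
width: 0.0004
```

Emit:
step_arm(
  increments=[
    [[0.012, 0, 0], [0, 0, 0]],
    [[0.024, 0, 0], [0, 0, 0]],
    [[0.036, 0, 0], [0, 0, 0]],
    [[0.046, 0, 0], [0, 0, 0]],
    [[0.054, 0, 0], [0, 0, 0]],
  ],
)

```text
time: 3.45
ee_pos: [0.4461, -0.015, 0.0987]
eef_rot: [0.707, 0.707, 0.0, 0.001]
ft_force: [0.7, -3.4, 1.5]
width: 0.0001
```

Emit:
step_arm(
  increments=[
    [[-0.003, 0, 0], [0, 0, 0]],
    [[-0.015, 0, 0], [0, 0, 0]],
    [[-0.02, 0, -0.02], [0, 0, 0]],
    [[-0.02, 0, -0.05], [0, 0, 0]],
    [[-0.02, 0, -0.08], [0, 0, 0]],
  ],
)

```text
time: 3.95
ee_pos: [0.4454, -0.0364, 0.1792]
eef_rot: [0.708, 0.707, -0.0, 0.0]
ft_force: [-0.2, 0.5, -0.7]
width: 0.0005
```

```bash
python3 - <<'E'
from h import *
import cv2
s=r.read_state();print(s["time"],np.round(s["ee_pos"],4),np.round(s["eef_rot"],4),s["ft_force"],s["width"])
S=r.camera("side")["pixels"][130:330,210:470];cv2.imwrite("pics/s2.png",cv2.resize(S,None,fx=3,fy=3,interpolation=cv2.INTER_CUBIC))
S=r.camera("scene")["pixels"][120:320,200:460];cv2.imwrite("pics/c2.png",cv2.resize(S,None,fx=3,fy=3,interpolation=cv2.INTER_CUBIC))
cv2.imwrite("pics/w2.png",r.camera("wrist")["pixels"])
E
```

```text
3.95 [ 0.4454 -0.0364  0.1792] [ 7.076e-01  7.067e-01 -2.000e-04  1.000e-04] [-0.17835857  0.45151909 -0.67075428] 0.0005075461193087688
```

View pics/s2.png

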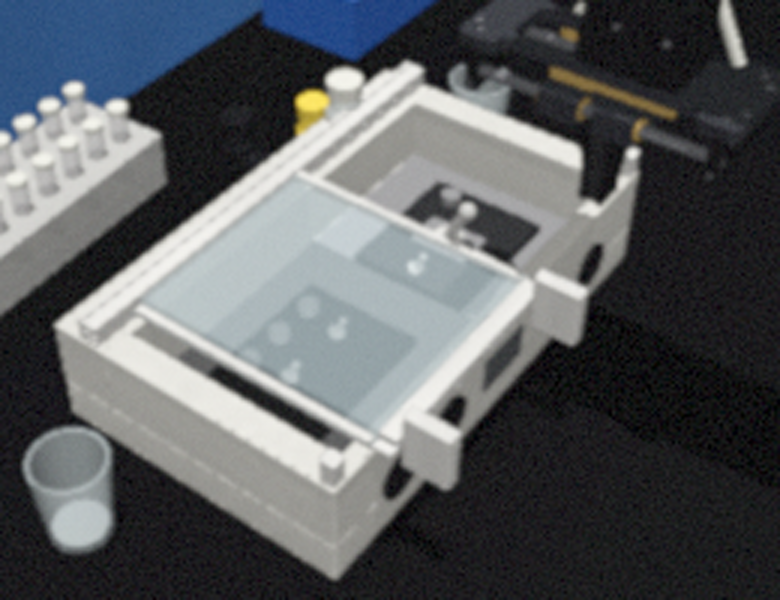

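View pics/c2.png

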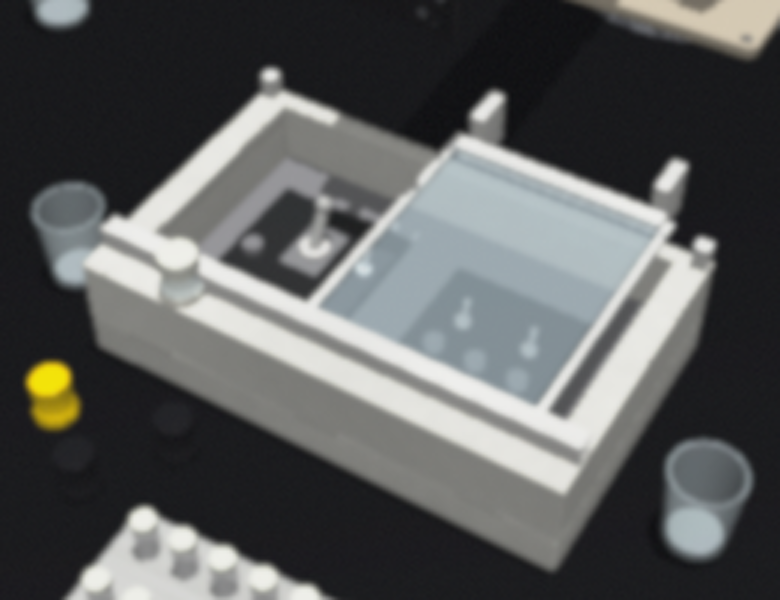

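View pics/w2.png

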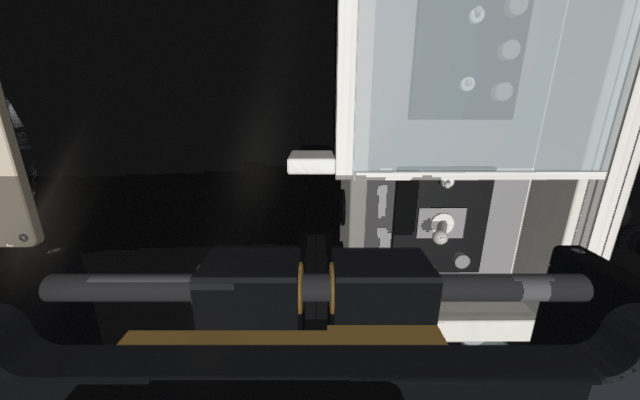

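The cover is well open, with its trailing edge at v≈176 in the wrist view. Toggle ball is at (440,237), exposed.

```bash
python3 - <<'E'
from h import *
W=r.camera("wrist");C=r.camera("scene");S=r.camera("side")
print("edge",onz(W,440,179,.107).round(4))
print("fin",onz(W,290,152,.128).round(4),onz(W,335,172,.128).round(4))
for z in(.08,.05):print("tip w",onz(W,440,237,z).round(4))
print("tip c",onz(C,200+323/3,120+203/3,.08).round(4),"tip s",onz(S,210+467/3,130+210/3,.08).round(4))
print("wall inner front",onz(W,362,240,.09).round(4))
E
```

```text
edge [ 0.5466 -0.0093  0.107 ]
fin [0.4292 0.0154 0.128 ] [0.4612 0.0009 0.128 ]
tip w [ 0.5648 -0.0716  0.08  ]
tip w [ 0.5784 -0.085   0.05  ]
tip c [ 0.563  -0.0737  0.08  ] tip s [ 0.5666 -0.0755  0.08  ]
wall inner front [ 0.4895 -0.0699  0.09  ]
```

Emit:
step_arm(
  increments=[
    [[-0.018, 0.035, 0], [0, 0, 0]],
    [[-0.037, 0.07, 0], [0, 0, 0]],
    [[-0.037, 0.08, 0.02], [0, 0, 0]],
    [[-0.037, 0.08, 0.04], [0, 0, 0]],
    [[-0.037, 0.08, 0.05], [0, 0, 0]],
  ],
)

```text
time: 4.75
ee_pos: [0.5238, -0.0728, 0.1245]
eef_rot: [0.707, 0.707, -0.002, -0.002]
ft_force: [-0.4, 0.6, 0.2]
width: 0.0005
```

Emit:
step_arm(
  increments=[
    [[0, 0, 0.015], [0, 0, 0]],
    [[0, 0, 0.03], [0, 0, 0]],
    [[0, 0, 0.045], [0, 0, 0]],
    [[0, 0, 0.06], [0, 0, 0]],
    [[0, 0, 0.06], [0, 0, 0]],
  ],
)

```text
time: 5.25
ee_pos: [0.5216, -0.0728, 0.0624]
eef_rot: [0.707, 0.707, -0.003, -0.003]
ft_force: [0.2, 0.8, 0.2]
width: 0.0003
```

```bash
python3 - <<'E'
from h import *
import cv2
s=r.read_state();print(s["time"],np.round(s["ee_pos"],4),np.round(s["eef_rot"],4),s["ft_force"],s["width"])
S=r.camera("side")["pixels"][130:330,210:470];cv2.imwrite("pics/s3.png",cv2.resize(S,None,fx=3,fy=3,interpolation=cv2.INTER_CUBIC))
E
```

```text
5.25 [ 0.5216 -0.0728  0.0624] [ 0.7072  0.707  -0.0032 -0.0032] [0.19222673 0.81608127 0.18387294] 0.00028083952257519044
```

View pics/s3.png

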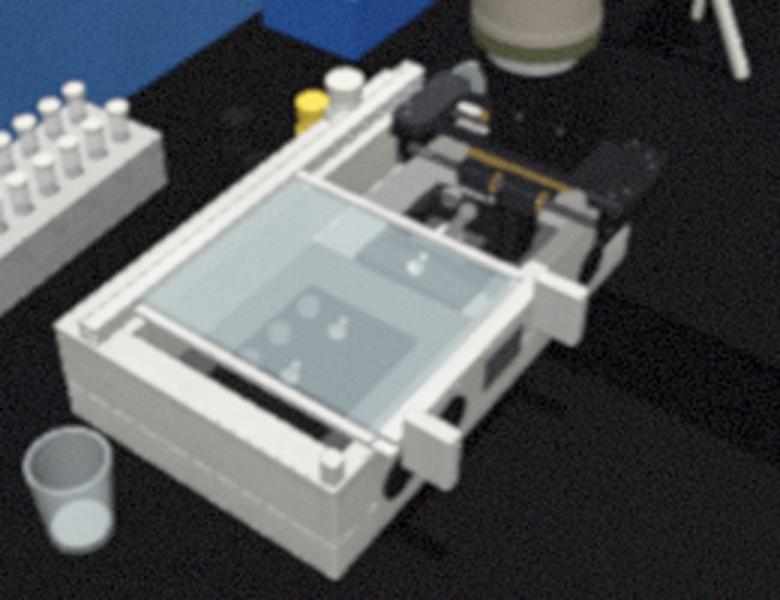

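Fingers are on the robot's side of the lever. I'll raise 10 mm so the body clears the jar's top, then push +x.

Emit:
step_arm(
  increments=[
    [[0, 0.008, -0.01], [0, 0, 0]],
    [[0, 0.018, -0.01], [0, 0, 0]],
    [[0, 0.026, -0.01], [0, 0, 0]],
    [[0, 0.034, -0.01], [0, 0, 0]],
    [[0, 0.04, -0.01], [0, 0, 0]],
  ],
)

```text
time: 5.8
ee_pos: [0.563, -0.0729, 0.0734]
eef_rot: [0.707, 0.707, -0.003, -0.003]
ft_force: [-1.8, 0.0, 0.6]
width: 0.0004
```

Emit:
step_arm(
  increments=[
    [[0, 0.004, 0], [0, 0, 0]],
    [[0, 0.008, 0], [0, 0, 0]],
    [[0, 0.008, 0], [0, 0, 0]],
  ],
)

```text
time: 6.1
ee_pos: [0.5716, -0.0728, 0.0733]
eef_rot: [0.707, 0.707, -0.003, -0.003]
ft_force: [-0.1, -0.1, -0.3]
width: 0.0006
```

Emit:
step_arm(
  increments=[
    [[0, -0.02, 0], [0, 0, 0]],
    [[0, -0.04, 0], [0, 0, 0]],
    [[0, -0.04, -0.03], [0, 0, 0]],
    [[0, -0.04, -0.07], [0, 0, 0]],
    [[0, -0.06, -0.11], [0, 0, 0]],
  ],
)

```text
time: 6.6
ee_pos: [0.5129, -0.0725, 0.1849]
eef_rot: [0.707, 0.707, -0.003, -0.003]
ft_force: [0.6, -0.7, 0.2]
width: 0.0005
```

```bash
python3 - <<'E'
from h import *
import cv2
s=r.read_state();print(s["time"],np.round(s["ee_pos"],4),np.round(s["eef_rot"],4),s["ft_force"],s["width"])
S=r.camera("side")["pixels"][130:330,210:470];cv2.imwrite("pics/s4.png",cv2.resize(S,None,fx=3,fy=3,interpolation=cv2.INTER_CUBIC))
S=r.camera("scene")["pixels"][120:320,200:460];cv2.imwrite("pics/c4.png",cv2.resize(S,None,fx=3,fy=3,interpolation=cv2.INTER_CUBIC))
E
```

```text
6.6 [ 0.5129 -0.0725  0.1849] [ 0.707   0.7072 -0.0026 -0.0027] [ 0.64466574 -0.68373322  0.15454369] 0.0005169247782531101
```

View pics/s4.png

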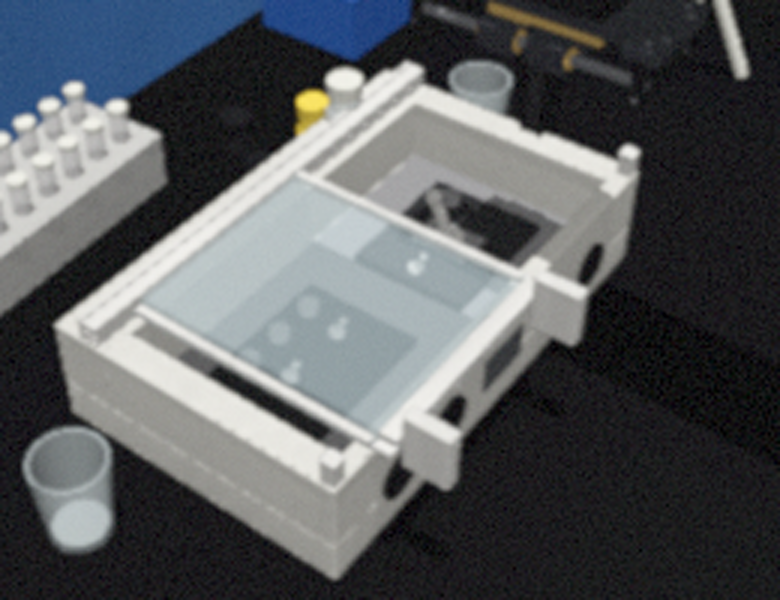

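View pics/c4.png

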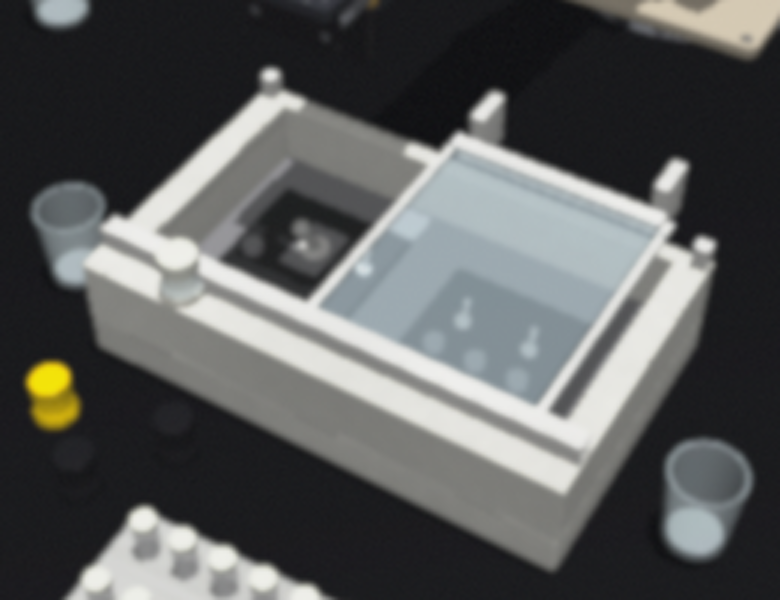

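The toggle now leans away (side zoom ball (437,198), scene zoom ball (302,243)). Next I go over to the left side of the right fin.

Emit:
step_arm(
  increments=[
    [[0.03, -0.03, 0], [0, 0, 0]],
    [[0.06, -0.06, 0], [0, 0, 0]],
    [[0.09, -0.067, 0], [0, 0, 0]],
    [[0.118, -0.067, 0], [0, 0, 0]],
    [[0.118, -0.067, 0], [0, 0, 0]],
  ],
)

```text
time: 7.2
ee_pos: [0.4465, 0.0485, 0.1893]
eef_rot: [0.706, 0.709, 0.0, 0.0]
ft_force: [-0.5, -0.8, 0.3]
width: 0.0005
```

```bash
python3 - <<'E'
from h import *
import cv2
s=r.read_state();print(s["time"],np.round(s["ee_pos"],4),s["ft_force"])
W=r.camera("wrist");C=r.camera("scene");S=r.camera("side")
print("tip s",onz(S,210+437/3,130+198/3,.08).round(4),"tip c",onz(C,200+302/3,120+243/3,.08).round(4))
print("fin s", onz(S,210+533/3,130+263/3,.128).round(4),onz(S,210+588/3,130+287/3,.128).round(4))
cv2.imwrite("pics/w5.png",W["pixels"])
E
```

```text
7.2 [0.4465 0.0485 0.1893] [-0.5365924  -0.81216761  0.3378034 ]
tip s [ 0.5936 -0.0741  0.08  ] tip c [ 0.6088 -0.063   0.08  ]
fin s [ 0.4693 -0.0029  0.128 ] [ 0.4274 -0.0039  0.128 ]
```

View pics/w5.png

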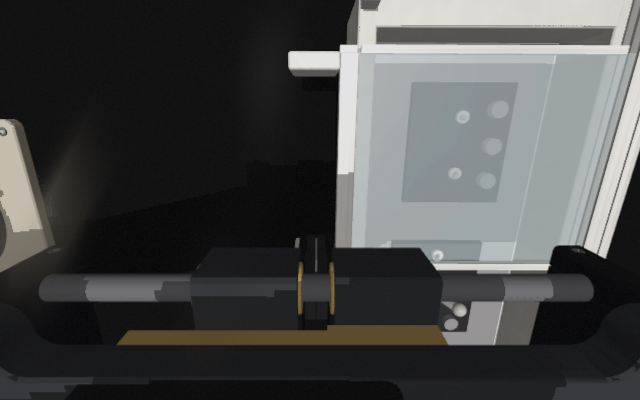

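Side triangulation puts the tip at x=0.594, so it is on. Now I descend and push the cover shut.

Emit:
step_arm(
  increments=[
    [[0, 0, 0.03], [0, 0, 0]],
    [[0, 0, 0.06], [0, 0, 0]],
    [[0, 0, 0.085], [0, 0, 0]],
    [[0, 0, 0.092], [0, 0, 0]],
    [[0, 0, 0.092], [0, 0, 0]],
  ],
)

```text
time: 7.85
ee_pos: [0.4465, 0.0433, 0.0965]
eef_rot: [0.708, 0.706, -0.001, -0.0]
ft_force: [0.6, 0.6, 0.5]
width: 0.0008
```

Emit:
step_arm(
  increments=[
    [[-0.015, 0, 0], [0, 0, 0]],
    [[-0.025, 0, 0], [0, 0, 0]],
    [[-0.037, 0, 0], [0, 0, 0]],
    [[-0.049, 0, 0], [0, 0, 0]],
    [[-0.061, 0, 0], [0, 0, 0]],
  ],
)

```text
time: 8.35
ee_pos: [0.447, -0.0184, 0.0973]
eef_rot: [0.708, 0.706, -0.0, 0.0]
ft_force: [0.9, 2.8, 1.6]
width: 0.0001
```

Emit:
step_arm(
  increments=[
    [[-0.012, 0, 0], [0, 0, 0]],
    [[-0.024, 0, 0], [0, 0, 0]],
    [[-0.036, 0, 0], [0, 0, 0]],
    [[-0.048, 0, 0], [0, 0, 0]],
    [[-0.06, 0, 0], [0, 0, 0]],
  ],
)

```text
time: 8.85
ee_pos: [0.447, -0.0794, 0.0974]
eef_rot: [0.708, 0.706, -0.0, 0.001]
ft_force: [3.1, 2.8, 0.4]
width: 0.0006
```

Emit:
step_arm(
  increments=[
    [[-0.012, 0, 0], [0, 0, 0]],
    [[-0.024, 0, 0], [0, 0, 0]],
    [[-0.03, 0, 0], [0, 0, 0]],
    [[-0.036, 0, 0], [0, 0, 0]],
    [[-0.042, 0, 0], [0, 0, 0]],
  ],
)

```text
time: 9.35
ee_pos: [0.4467, -0.1216, 0.0973]
eef_rot: [0.708, 0.706, -0.0, 0.0]
ft_force: [1.0, 2.6, 0.2]
width: 0.0005
```

Back at about its starting place, with friction only so far. I'll creep on to the stop.

Emit:
step_arm(
  increments=[
    [[-0.003, 0, 0], [0, 0, 0]],
    [[-0.006, 0, 0], [0, 0, 0]],
    [[-0.008, 0, 0], [0, 0, 0]],
  ],
)

```text
time: 9.65
ee_pos: [0.4467, -0.129, 0.0973]
eef_rot: [0.708, 0.707, -0.0, -0.0]
ft_force: [0.0, 10.6, 4.4]
width: 0.0007
```

Emit:
step_arm(
  increments=[
    [[-0.003, 0, 0], [0, 0, 0]],
    [[-0.005, 0, 0], [0, 0, 0]],
  ],
)

```text
time: 9.85
ee_pos: [0.4466, -0.1291, 0.0973]
eef_rot: [0.706, 0.708, 0.001, -0.003]
ft_force: [-2.1, 27.7, 9.7]
width: 0.0004
```

Emit:
step_arm(
  increments=[
    [[-0.002, 0, 0], [0, 0, 0]],
    [[-0.004, 0, 0], [0, 0, 0]],
  ],
)

```text
time: 10.05
ee_pos: [0.4466, -0.129, 0.0973]
eef_rot: [0.705, 0.709, 0.003, -0.005]
ft_force: [-2.3, 24.9, 8.8]
width: 0.0002
```

The stop is reached: y holds at -0.129 and the force rises to about 25 N. Back off and lift.

Emit:
step_arm(
  increments=[
    [[0.005, 0, 0], [0, 0, 0]],
    [[0.02, 0, 0], [0, 0, 0]],
    [[0.03, 0, -0.01], [0, 0, 0]],
    [[0.03, -0.01, -0.05], [0, 0, 0]],
    [[0.03, -0.01, -0.09], [0, 0, 0]],
  ],
)

```text
time: 10.55
ee_pos: [0.4351, -0.1, 0.1888]
eef_rot: [0.705, 0.709, 0.002, -0.006]
ft_force: [2.0, -0.7, -0.1]
width: 0.0006
```

Emit:
step_arm(
  increments=[
    [[0, -0.01, -0.04], [0, 0, 0]],
    [[0, -0.01, -0.06], [0, 0, 0]],
    [[0, -0.01, -0.06], [0, 0, 0]],
    [[0, -0.01, -0.06], [0, 0, 0]],
  ],
)

```text
time: 10.95
ee_pos: [0.4253, -0.1008, 0.249]
eef_rot: [0.705, 0.709, 0.002, -0.005]
ft_force: [-0.2, -0.1, -0.4]
width: 0.0005
```

```bash
python3 - <<'E'
from h import *
import cv2
s=r.read_state();print(s["time"],np.round(s["ee_pos"],4),s["ft_force"])
S=r.camera("side")["pixels"][130:330,210:470];cv2.imwrite("pics/s6.png",cv2.resize(S,None,fx=3,fy=3,interpolation=cv2.INTER_CUBIC))
S=r.camera("scene")["pixels"][120:320,200:460];cv2.imwrite("pics/c6.png",cv2.resize(S,None,fx=3,fy=3,interpolation=cv2.INTER_CUBIC))
E
```

```text
10.95 [ 0.4253 -0.1008  0.249 ] [-0.24452093 -0.08936934 -0.39240816]
```

View pics/s6.png

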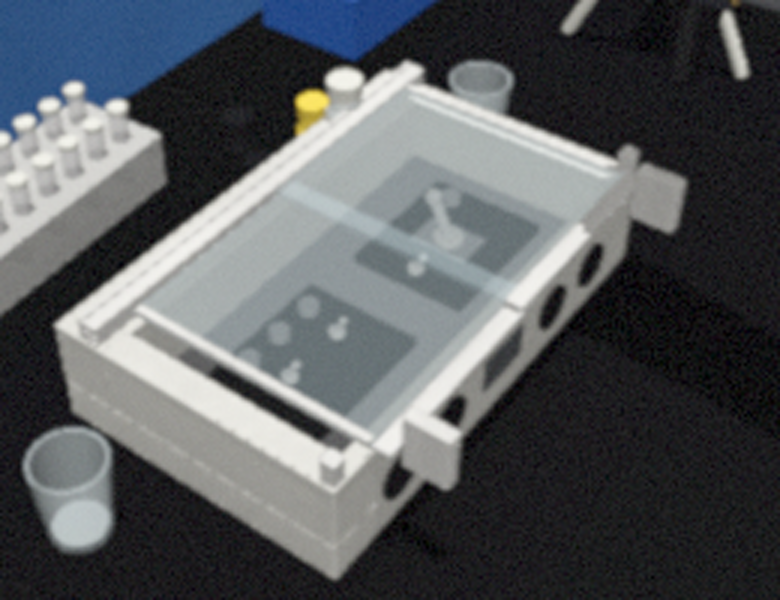

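View pics/c6.png

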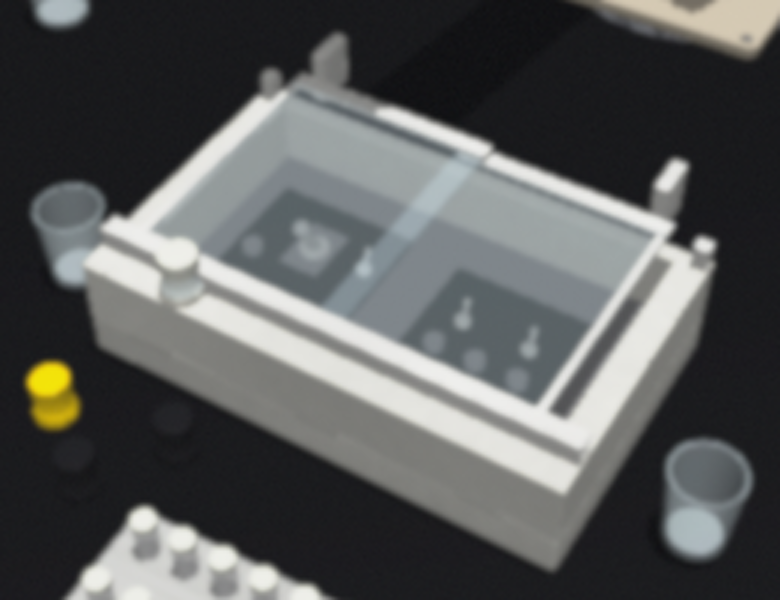

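The right cover is against its stop. The fin centre at -0.1445 agrees with a console centre of 0.016 and the specified -0.160. The toggle is on, and the small toggles, left cover, beakers and jar look unchanged.

```bash
python3 -c "
from bench import r
print(r.close_job())"
```

```text
the job is handed in; nothing more can be done
None
```

I slid the right cover open, flipped the large toggle away from the robot until it snapped on, and slid the same cover shut. I handed the job in at about 11 s; it reports no verdict.

- **Cover open:** the fin moved about 140 mm, past its left neighbour, with about 3 N of friction.
- **Toggle on:** the tip in the side view went from x ≈ 0.565 to 0.594 m, close to the 32 mm swing. My scene-view reading after the flip was off, at (0.609, -0.063), probably a glint. The scene picture still shows the lever leaning away.
- **Cover shut:** the tool stopped at y = -0.129 m while the push force rose to about 25 N. That puts the fin centre at -0.1445 m, matching the shut position measured from the console's corners to within about 1 mm.
- **Everything else:** by eye in the last pictures, the small toggles, left cover, beakers and jar had not moved. The arm was clear of the console, with no force on it.
- **One disagreement:** the fins measured about 11–14 mm nearer the robot than the console's body corners implied. I used the directly measured fin positions.

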